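Weigh a bottle on the notched beam scale

ROBOT

A 7-joint arm with a two-finger parallel gripper is mounted at the origin on a cart in front of the work surface, level with it; the furniture and walls round the work are solid. World frame = base frame: x ahead of the robot, y to its left, z up, the work surface at z = 0. Lengths are in mm, angles in rad, forces in N, time in s.
With the tool pointing down it reaches from about 425 to 975 mm from the base axis. Payload 16.7 kg.
Tool frame: the origin (TCP) lies on the centre line of the jaws, within the pads' length; the fingertips stand 19 mm ahead of it and the grasp point (between the pads) is the TCP; z points along the fingers, y is the line along which they close (so a half turn about z gives the same grasp; the last joint's range is limited). The gripper opens to 85 mm and grips with 20 to 120 N. Pads are 22 mm wide; open, the fingers measure 114 mm over their backs; the gripper's body (76 mm by 85 mm) begins 54 mm behind the grasp point. The pads swing forward as they close: fully open they stand 13 mm farther back than shut.
Start: joints at [-1.444, 0.426, 0.074, 1.606, -0.034, 1.111, -0.067], TCP at [184.47, 649.267, 250.302] pointing down, gripper open.
Joint ranges: [-2.85, 2.85], [-0.5, 2.14], [-1.23, 1.37], [0.21, 2.46], [-1.02, 4.16], [0.16, 2.05], [-2.73, 2.73]. Speed limits (rad/s): [1.89, 1.89, 2.39, 2.39, 3.01, 3.01, 3.01].

INTERFACE

Orientations are given as a unit quaternion [w, x, y, z].
In Python, from cell import arm, cams gives the robot as it stands. The module is installed in compiled form; this text tells all that it offers.
- The arm moves only by the tool move_arm, never from a script. Its argument "targets" is text: rows parted by semicolons, each of 5 numbers parted by spaces: the shift along the tool's x, y, z normalised to -1 to 1, where 1 is 400 mm, then the turn about the tool's z normalised to -1 to 1, where 1 is 2 pi rad, then the closure, from 0 (fully open) to 1 (shut). In form: tx ty tz twist hand; .... A call has 1 to 20 rows; each row shifts and turns the commanded pose from where the row before left it, along the tool's axes as they then stand; what a row does not reach is not made up. A row lasts 1/8 s, in which the tool goes at most 62.5 mm and 10.7 degrees, less where a joint would pass 70% of its speed; a pose out of reach is approached as far as the arm can. A call with a number of a shift or a turn outside -1 to 1 is refused whole. A call with a gripper value outside its range is refused whole. The fingers move at their own pace and stop on an object; "squeeze" is the grip in N (left out, the last holds). Time passes only in rows, so rows that do not move let the fingers close. It gives the time, the measured TCP pose, the force, the opening and the grip force at its end, in the units of the state.
- arm.read_state(): the state, without advancing time (a new reading comes with each control period).
- cams.snapshot(name): name is "side" or "top"; returns a dict with "pixels" (420x560x3 uint8, red, green, blue), "K" (3x3 intrinsics, pixels), "camera_from_world" (4x4, takes a point from world to camera coordinates). Camera axes: x right, y up, looking along -z (the intrinsics and any distortion apply to the point x, -y, -z); pixel columns grow to the right and rows downward; lengths in mm; the calibration is good to about 2 mm. A picture is of the moment at which its call begins. There is no depth.
- arm.sign_off(): hands the job in; it is judged then, once.
The state is a dict: "t": time; "q": joint angles; "joint_velocities": joint speeds; "effort": joint torques, N m; "tool_pos": TCP position; "eef_rot": TCP orientation; "force": force on the tool from outside, world axes, zero at the start; "moment": the same for the moment, N m; "opening": opening from 0.0 (shut) to 1.0 (fully open); "grip_force": force on a finger pad.
Only numpy, scipy, OpenCV 4.12 (cv2) and the standard library are available. Lean on these libraries where they do the work, as an engineer would, in place of code of your own. Each camera call takes 0.05 s, during which the arm holds its last target. There are 200 camera calls.

TASK

Weigh the white screw-cap bottle that stands beside the blue beam scale (not the one far to the left among the tools): first stand it upright on the round steel platform and let go, so that the platform sinks and the red pointer rises to the top of its card. Then, with closed fingertips, push the brass poise gently outward along the beam, notch by notch, until the pointer comes to rest on the green band with your hand clear of the scale. Never pinch or lean on the scale, and leave the mug, the sanding block and the spoon where they are.

Things in the scene. Friction and masses are not known exactly. Their poses are not given: they have to be found in the camera images.
- scale: Blue bench beam scale, 105 (x) x 430 (y) x 170 mm, fixed. Origin on the bench under its middle. Beam along its y: platform at y +150 mm, pivot at y +60 mm, 120 mm up, between two posts 130 mm tall, pointer card post (170 mm tall) at y -199 mm. The notched bar runs at x 0 from the pivot toward -y; beam level, its notch tops are 105 mm above the bench
- beam (a joint): Beam tilt about the pivot, rad, -0.09 to 0.09 (stops). Positive: platform down, pointer up. 0: level, pointer in the middle of the green band, whose edges are at +-0.035. The empty scale is level with the poise in its first notch. Near balance, one notch outward lowers it by about 0.05; it settles in about 0.6 s
- poise (a joint): Brass poise's distance from its first notch, m, 0 to 0.132, growing outward (scale -y). 12 notches, 12 mm apart; a spring plunger holds it in each. It starts in one of the first three. It takes 5 to 8 N along the beam to leave a notch; pushed about 6 mm, it snaps on into the next by itself, ahead of a slow finger
- poise_top (a point): Centre of the top of the brass poise, 152 mm above the bench when level, 70 mm from the pivot in the first notch. The poise rises 50 mm over the bar. Its pushing faces are 24 mm apart along the beam, 30 mm wide, 17 to 43 mm below this point; the grip above them is 20 mm (along beam) x 26 mm
- platform_top (a point): Centre of the top face of the round steel platform, 100 mm diameter. 155 mm above the bench when the beam is level, 147 mm when it is down on its stop, 163 mm when fully up. It stays level, and where on it the load stands does not matter to the weighing
- pointer_tip (a point): Tip of the red pointer at the -y end of the beam, 255 mm from the pivot; it moves up and down about 23 mm either way in front of the card
- band_centre (a point): Middle of the green band (18 mm high) on the white card, 120 mm above the bench; fixed to the scale
- bottle: White screw-cap bottle, 49 mm diameter, 90 mm tall, standing; origin at the centre of its underside, z along its axis. Mass unknown, 0.2 to 0.42 kg. At balance the poise is 4 to 9 notches out from its first
- mug: White mug, 78 mm diameter, 101 mm tall, bystander; origin at the centre of its underside
- sanding_block: Brown sanding block, 104 x 59 x 30 mm, bystander; origin at the centre of its underside
- spoon: Dark wooden spoon, 189 x 43 x 15 mm, bystander; origin at the centre of its underside
Things that resemble listed ones, but are neither listed nor needed, are in the scene too. What is shaped like the bottle but pink or turquoise is not meant.

How it is judged (in metres and radians):
On the way:
1. the bottle stands upright on the platform, let go, and the platform has sunk with the pointer up (horizontal distance between bottle and platform_top below 0.04 m and z of bottle in the frame of platform_top between -0.006 and 0.006 m and angle between bottle's own z axis and vertical below 0.15 rad and contact force between the fingers and bottle below 0.1 N and value of joint beam above 0.06 rad), for 0.2 s.
At the end, for the whole second after the job is handed in: the bottle stands upright on the platform (axis within 40 mm of its centre), and the beam is at rest within 0.035 rad of level, i.e. the pointer tip is on the green band, within 9 mm of its middle (horizontal distance between bottle and platform_top below 0.04 m and z of bottle in the frame of platform_top between -0.006 and 0.006 m and angle between bottle's own z axis and vertical below 0.15 rad and value of joint beam between -0.035 and 0.035 rad and velocity of joint beam between -0.05 and 0.05 rad/s and linear speed of bottle below 0.02 m/s); the robot touches nothing.
It fails at once if the fingers push or squeeze the scale (beam and poise included) with more than 18 N (contact force between the fingers and scale above 18 N).
It fails at once if the bottle is pressed on the scale with more than 18 N (contact force between bottle and scale above 18 N).
It fails at once if the mug is moved by more than 20 mm (distance of mug from where it was at the start of the episode above 0.02 m).
It fails at once if the sanding block is moved by more than 20 mm (distance of sanding_block from where it was at the start of the episode above 0.02 m).
It fails at once if the spoon is moved by more than 20 mm (distance of spoon from where it was at the start of the episode above 0.02 m).
It also fails if it takes over 72 s, if anything falls off the work surface, if the arm or the gripper's body presses on something with over 40 N, if the wrist force passes 120 N, or if a joint passes its speed limit or range.

## Working session

There is one attempt and no reset: what is moved stays moved. The work goes in short steps, Python scripts to look and compute and a tool call to move; the robot and the scene stay as the last step left them, time stands still between calls to the robot, and variables do not carry over. Pictures are saved under pics/ and viewed, at most 10 in all, crops included, and the job is handed in when it is done.

Besides the shell and the picture viewer there is one more tool, called after "Call:" as name(argument=value, ...) on one line, values as JSON. move_arm: Moves the arm, as the interface text tells. Its arguments: {"type":"object","properties":{"targets":{"type":"string"},"squeeze":{"type":"number"}},"required":["targets"]}

```bash
mkdir -p pics; cat > h.py <<'E'
import numpy as np, cv2
from cell import arm, cams
def snap(n):
    s=cams.snapshot(n); return s['pixels'],np.array(s['K']),np.array(s['camera_from_world'])
def save(n,f,crop=None,k=1):
    p,K,T=snap(n)
    if crop: a,b,c,d=crop; p=p[b:d,a:c]
    cv2.imwrite('pics/'+f,cv2.resize(p[:,:,::-1],None,fx=k,fy=k,interpolation=cv2.INTER_CUBIC)); return K,T
D=np.diag([1,-1,-1.])
def proj(P,K,T):
    c=D@(T[:3,:3]@np.array(P,float)+T[:3,3]); u=K@c; return u[:2]/u[2]
def ray(px,K,T,z):
    R=T[:3,:3]; o=-R.T@T[:3,3]; d=R.T@D@np.linalg.inv(K)@np.array([px[0],px[1],1.]); return o+d*(z-o[2])/d[2]
E
python3 - <<'E'
from h import *
for n in('side','top'):
    K,T=save(n,n+'0.png',k=1.4); np.savez(n+'.npz',K=K,T=T); print(K.tolist(),(-T[:3,:3].T@T[:3,3]).round())
s=arm.read_state();print(s)
E
```

```text
[[391.0034116532857, 0.0, 275.3318988351574], [0.0, 391.0034116532857, 212.0699437887609], [0.0, 0.0, 1.0]] [ 324. 1077.  638.]
[[533.1538691472127, 0.0, 272.2328963491188], [0.0, 533.1538691472127, 215.69376523761943], [0.0, 0.0, 1.0]] [-380. -236. 1368.]
{'t': 0.1, 'q': array([-1.4435335 ,  0.42667109,  0.07385207,  1.60652215, -0.03410644,
        1.11079796, -0.06710248]), 'joint_velocities': array([ 0.00013066, -0.00081806, -0.00136379, -0.00059292,  0.00092337,
       -0.00205187,  0.0001532 ]), 'effort': array([ 8.66193819e-03, -9.51523089e+01,  3.77229989e+00, -4.64408612e+01,
        1.97944319e-02,  6.50584552e-03, -5.54780217e-05]), 'tool_pos': array([184.36757872, 648.98460212, 249.68869233]), 'eef_rot': array([-4.18955132e-05,  1.37957728e-01,  9.90437954e-01, -5.68119781e-04]), 'force': array([ 0.15797542, -0.53652975,  0.76383545]), 'moment': array([-0.01554649,  0.05286459, -0.01650971]), 'grip_force': 0.0, 'opening': 1.002310770774792}
```

View pics/side0.png

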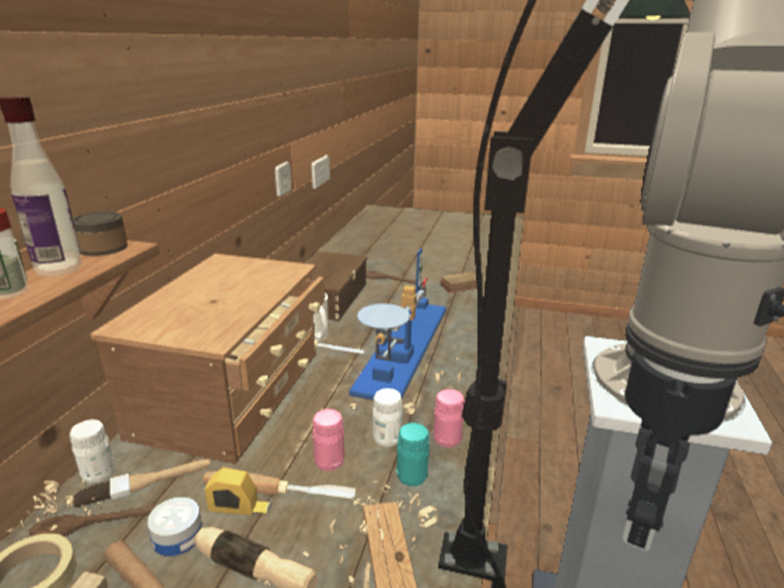

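View pics/top0.png

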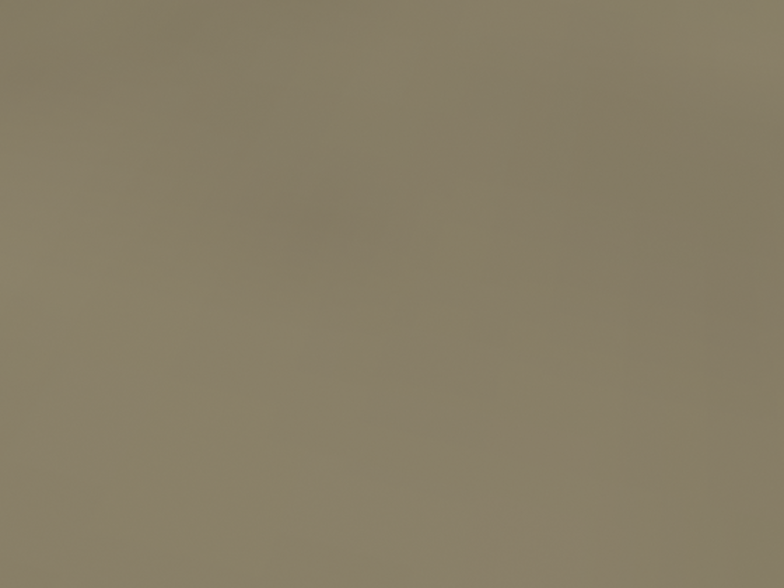

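The top camera is blurred and of no use. In the side view, scaled 1.4×, the bottle candidates are:
- white at (387,417), beside the blue scale
- white at (92,450), far left among the tools
- pink at (328,438) and (449,417), and turquoise at (412,453)

The white one at (387,417) fits the description, so I'll confirm it in a crop.

```bash
python3 - <<'E'
from h import *
save('side','c1.png',(215,170,355,350),3.3)
E
```

```text
(no output)
```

View pics/c1.png

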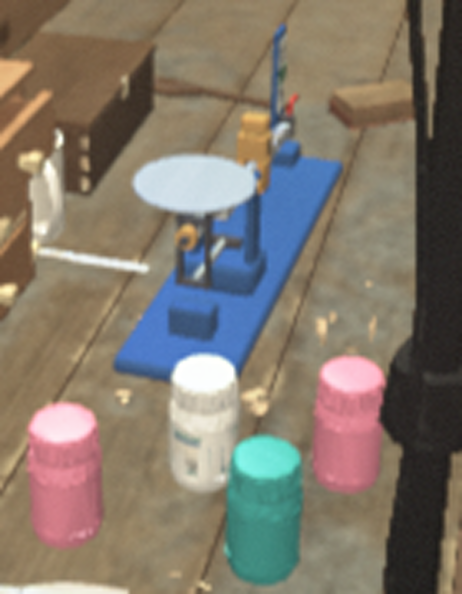

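The crop confirms it: the white labelled screw-cap bottle spans crop x 169–240, y 354–490, right in front of the blue scale's platform end. The platform disc spans x 133–257, y 155–211. The base corners are (115,368) near left and (342,162) far right, and the poise top is at about (256,118).

```bash
cat > fit.py <<'E'
from h import *
from scipy.optimize import least_squares
d=np.load('side.npz');K,T=d['K'],d['T']
a=np.linspace(0,2*np.pi,60)
def c(px): return np.array(px)/3.3+[215,170]
def circ(x,y,z,r): return np.array([proj([x+r*np.cos(t),y+r*np.sin(t),z],K,T) for t in a])
def box(P): return np.r_[P.min(0),P.max(0)]
def cyl(x,y,r=24.5,h=90,z=0): return box(np.r_[circ(x,y,z,r),circ(x,y,z+h,r)])
def sc(p,q):
    x,y,w=p; return np.array([x+np.cos(w)*q[0]-np.sin(w)*q[1],y+np.sin(w)*q[0]+np.cos(w)*q[1],q[2]])
E
python3 - <<'E'
from fit import *
for n,b in dict(white=(169,354,240,490),pinkL=(28,403,103,546),turq=(226,436,302,583),pinkR=(314,357,384,492)).items():
    o=np.r_[c(b[:2]),c(b[2:])]; r=least_squares(lambda p:cyl(*p)-o,[500,400]);print(n,r.x.round(1),(r.fun*3.3).round(1))
def f(p):
    P=sc(p,[0,150,155]); e=box(circ(*P,50))-np.r_[c((133,155)),c((257,211))]
    g=[proj(sc(p,q),K,T)-c(u) for q,u in (((52.5,215,p[3]) ,(115,368)),((-52.5,-215,p[3]),(342,162)))] if 0 else []
    g=[proj(sc(p[:3],q),K,T)-c(u) for q,u in (((52.5,215,12),(117,360)),((-52.5,-215,12),(342,162)))]
    return np.r_[e,np.ravel(g)]
f2=lambda p:np.r_[f(p)]
def F(p):
    P=sc(p,[0,150,155]); e=box(circ(*P,50))-np.r_[c((133,155)),c((257,211))]
    g=[proj(sc(p,q),K,T)-c(u) for q,u in (((52.5,215,12),(117,360)),((-52.5,-215,12),(342,162)))]
    return np.r_[e,np.ravel(g)]
r=least_squares(F,[500,100,0]);s=r.x;print('scale',s,(r.fun*3.3).round(1))
for n,q in dict(plat=(0,150,155),card=(0,-199,120),cardtop=(0,-199,170),post=(0,60,130)).items():print(n,sc(s,q).round(1),((proj(sc(s,q),K,T)-[215,170])*3.3).round(0))
for k in range(4):print('poise',k,((proj(sc(s,[0,-10-12*k,152]),K,T)-[215,170])*3.3).round(0),sc(s,[0,-10-12*k,152]).round(1))
np.save('scale.npy',s)
E
```

```text
white [511.7 327.3] [ 1.6 -2.4 -1.6  2.2]
pinkL [589.3 409.1] [-0.2 -3.5  0.2  2.9]
turq [449.8 407.8] [-0.5 -4.3  0.5  3.6]
pinkR [408.5 301.9] [-2.  -3.2  1.9  2.6]
scale [ 5.53833545e+02  1.23651577e+01 -4.78822571e-02] [ 3.5  0.8  1.2  0.2 -4.2 -0.7 -0.7 -0.3]
plat [561.  162.2 155. ] [197. 182.]
card [ 544.3 -186.4  120. ] [295.  70.]
cardtop [ 544.3 -186.4  170. ] [297.  26.]
post [556.7  72.3 130. ] [228. 164.]
poise 0 [249. 111.] [553.4   2.4 152. ]
poise 1 [252. 106.] [552.8  -9.6 152. ]
poise 2 [256. 101.] [552.2 -21.6 152. ]
poise 3 [259.  96.] [551.6 -33.6 152. ]
```

```bash
python3 - <<'E'
from fit import *
def pt(k,b,up=32): 
    r=70+12*k; return [0,60-r*np.cos(b)+up*np.sin(b),120+up*np.cos(b)+r*np.sin(b)]
for th in(.09,.05):
  for k in(0,1,2):
    pz=155+90*th
    def F(p):
        e=box(circ(*sc(p,[0,150,pz]),50))-np.r_[c((133,155)),c((257,211))]
        g=[proj(sc(p,q),K,T)-c(u) for q,u in (((52.5,215,12),(117,360)),((-52.5,-215,12),(342,162)),(pt(k,-th),(256,119)))]
        return np.r_[e,np.ravel(g)]
    r=least_squares(F,[500,100,0]);s=r.x;print(th,k,s.round(3),(r.fun*3.3).round(1),r.cost*10)
    for q in((0,-199,170),(0,150,pz)):print(sc(s,q).round(1),((proj(sc(s,q),K,T)-[215,170])*3.3).round(0))
E
python3 - <<'E'
import sys; sys.path.insert(0,'.')
import os; os.chdir('.')
from h import *
save('side','c2.png',(245,170,325,260),6.6)
E
```

```text
0.09 0 [ 5.50639e+02  1.94680e+01 -5.20000e-02] [ 3.9 -4.   2.8 -4.4 -4.   4.3  1.8  3.  -4.6  0.5] 57.982381206315516
[ 540.4 -179.3  170. ] [300.  29.]
[558.4 169.3 163.1] [198. 178.]
0.09 1 [ 5.51108e+02  2.06620e+01 -4.90000e-02] [ 3.3 -3.4  2.3 -3.7 -4.5  5.2  0.8  3.3 -2.1 -3. ] 52.09957418217071
[ 541.3 -178.1  170. ] [299.  29.]
[558.5 170.5 163.1] [198. 178.]
0.09 2 [ 5.51593e+02  2.17990e+01 -4.70000e-02] [ 2.8 -2.8  1.9 -3.  -4.9  6.1 -0.3  3.5  0.4 -6.5] 66.30926363599067
[ 542.3 -177.   170. ] [298.  29.]
[558.6 171.6 163.1] [197. 179.]
0.05 0 [ 5.51023e+02  1.72910e+01 -5.30000e-02] [ 4.  -1.3  2.5 -1.7 -4.   2.7  2.1  2.1 -4.7 -2.9] 41.01313342688308
[ 540.5 -181.4  170. ] [300.  28.]
[559.  167.1 159.5] [198. 180.]
0.05 1 [ 5.51468e+02  1.85950e+01 -5.10000e-02] [ 3.4 -0.7  2.  -0.9 -4.5  3.7  1.1  2.5 -2.1 -6.7] 49.50395957713148
[ 541.4 -180.1  170. ] [299.  28.]
[559.1 168.4 159.5] [198. 181.]
0.05 2 [ 5.51931e+02  1.98350e+01 -4.80000e-02] [  2.9  -0.1   1.6  -0.2  -4.9   4.6  -0.    2.8   0.4 -10.6] 81.12154750518393
[ 542.4 -178.9  170. ] [298.  29.]
[559.1 169.7 159.5] [197. 182.]
```

View pics/c2.png

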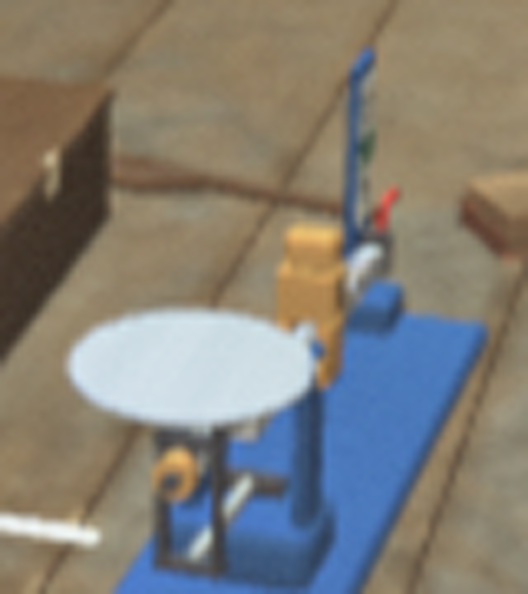

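c2 shows the empty scale with the red pointer tip at (393,197), well below the green band at (367,147). The beam is on its lower stop and the platform is up. A black lamp stands between the arm and the bottle, so I'll locate it next.

```bash
python3 - <<'E'
from fit import *
b=ray(np.array([472,555])/1.4,K,T,0);print('lamp base',b.round())
for p in((440,560),(505,560),(475,535)):print(ray(np.array(p)/1.4,K,T,0).round())
for z in(50,100,200,300,400,500):print(z,(proj([b[0],b[1],z],K,T)*1.4).round())
for p in((484,400),(495,250),(508,160),(600,5)):
  print(p,[ (lambda r:r[:2].round())(ray(np.array(p)/1.4,K,T,z)).tolist() for z in(100,200,300,400,500,600)])
print(proj([184,649,250],K,T)*1.4, proj([184,649,231],K,T)*1.4)
E
```

```text
lamp base [338. 534.   0.]
[379. 553.   0.]
[294. 530.   0.]
[338. 499.   0.]
50 [475. 529.]
100 [478. 500.]
200 [484. 439.]
300 [492. 369.]
400 [500. 289.]
500 [510. 196.]
(484, 400) [[351.0, 311.0], [346.0, 454.0], [341.0, 596.0], [336.0, 739.0], [331.0, 881.0], [326.0, 1023.0]]
(495, 250) [[390.0, -421.0], [378.0, -143.0], [365.0, 136.0], [353.0, 415.0], [341.0, 693.0], [329.0, 972.0]]
(508, 160) [[429.0, -1760.0], [409.0, -1232.0], [390.0, -704.0], [370.0, -177.0], [351.0, 351.0], [331.0, 879.0]]
(600, 5) [[1127.0, 11519.0], [977.0, 9576.0], [828.0, 7634.0], [679.0, 5691.0], [529.0, 3749.0], [380.0, 1807.0]]
[644.82030584 503.84080572] [640.5981447 518.8514298]
```

The lamp stem stands at about (338,534), on the direct path. I'll draw the arm in first and go round it on the base side.

Call:
move_arm(targets="-0.004 -0.112 0 0 0; -0.004 -0.112 0 0 0; -0.004 -0.112 0 0 0; -0.004 -0.112 0 0 0; -0.004 -0.112 0 0 0; 0 0 0 0 0")

```text
t: 0.95
tool_pos: [130.6, 429.2, 250.6]
eef_rot: [-0.0, 0.138, 0.99, -0.0]
force: [-0.5, -0.3, -0.1]
opening: 1.003
grip_force: 0.0
```

```bash
python3 - <<'E'
from h import *
save('side','s1.png',k=1.4)
print(arm.read_state()['q'])
E
```

```text
[-1.46703035  0.05205588  0.04972983  2.08924435 -0.00325192  0.99940788
 -0.12164764]
```

View pics/s1.png

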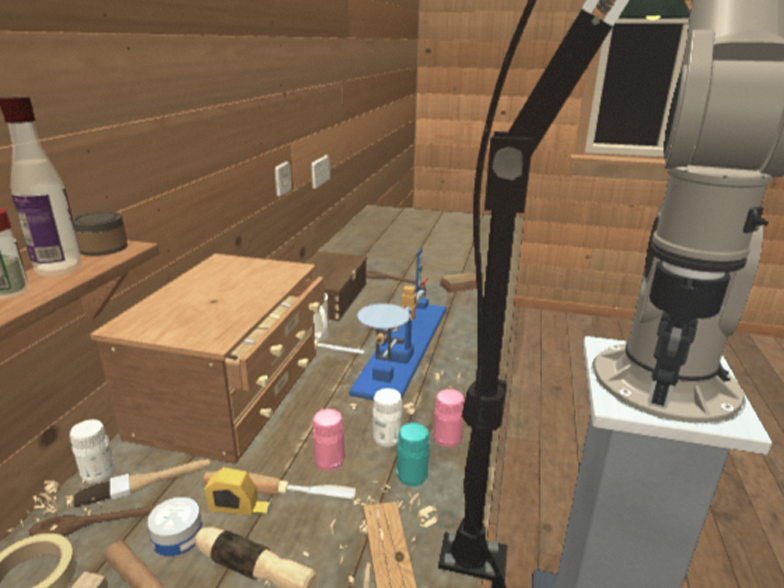

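The arm is drawn back to pixel (670,350), behind the lamp, and the way round is open.

Call:
move_arm(targets="-0.104 -0.035 0 0 0; -0.104 -0.035 0 0 0; -0.104 -0.035 0 0 0; -0.104 -0.035 0 0 0; -0.104 -0.035 0 0 0; -0.104 -0.035 0 0 0; -0.104 -0.035 0 0 0; -0.104 -0.035 0 0 0; -0.0515 0.099 0 0 0; -0.0515 0.099 0 0 0; -0.0515 0.099 0 0 0; 0 0 0 0 0; 0 0 0 0 0")

```text
t: 2.62
tool_pos: [512.6, 330.1, 249.7]
eef_rot: [-0.0, 0.138, 0.99, -0.001]
force: [-0.5, -0.8, -0.4]
opening: 1.0
grip_force: 0.0
```

```bash
python3 - <<'E'
from h import *
save('side','s2.png',(180,120,400,400),2.1)
K,T=[np.load('side.npz')[k] for k in 'KT']
s=arm.read_state();p=s['tool_pos'];print(s['q'].round(2),p.round(1),[((proj(p+[0,0,dz],K,T)-[180,120])*2.1).round() for dz in(0,-19)])
E
```

```text
[-1.01  0.34  0.42  1.78 -0.16  1.06  0.76] [512.4 329.9 250. ] [array([204., 216.]), array([204., 232.])]
```

View pics/s2.png

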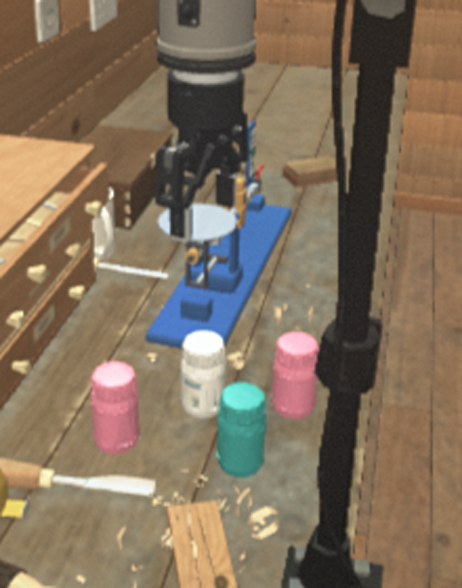

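The fingers straddle the computed TCP pixel (204,216), over the line of the white bottle at (204,372). I'll descend and grasp.

Call:
move_arm(targets="0 -0.005 0.1 0 0; 0 0 0.1 0 0; 0 0 0.1 0 0; 0 0 0.1 0 0; 0 0 0.072 0 0; 0 0 0 0 0; 0 0 0 0 0.6; 0 0 0 0 1; 0 0 0 0 1; 0 0 0 0 1; 0 0 0 0 1; 0 0 0 0 1; 0 0 0 0 1", squeeze=30)

```text
t: 4.3
tool_pos: [512.5, 328.7, 63.2]
eef_rot: [0.001, 0.138, 0.99, 0.001]
force: [-2.3, -3.2, 11.0]
opening: 0.549
grip_force: 29.3
```

Call:
move_arm(targets="0 0 -0.08 0 1; 0 0 -0.1 0 1; 0 0 -0.1 0 1; 0 0 -0.1 0 1; 0 0 -0.1 0 1; -0.055 -0.088 0 0 1; -0.055 -0.088 0 0 1; -0.055 -0.088 0 0 1; -0.055 -0.088 0 0 1; 0 0 0 0 1; 0 0 0 0 1; 0 0 0 0 1")

```text
t: 5.8
tool_pos: [557.6, 170.0, 253.6]
eef_rot: [-0.0, 0.137, 0.991, 0.0]
force: [-0.4, -0.7, -4.0]
opening: 0.545
grip_force: 33.4
```

```bash
python3 - <<'E'
from fit import *
save('side','s3.png',(215,120,335,260),4.2)
s=arm.read_state();p=s['tool_pos'];print(p,s['force'])
b=cyl(p[0],p[1],z=p[2]-63);print(((b-[215,120]*2)*4.2).round())
print(((box(circ(559,168.5,163,50))-[215,120]*2)*4.2).round())
E
```

```text
[557.64305251 169.95879228 253.55323399] [-0.33559155  0.74032779 -3.37842359]
[215. 250. 295. 415.]
[174. 402. 330. 472.]
```

View pics/s3.png

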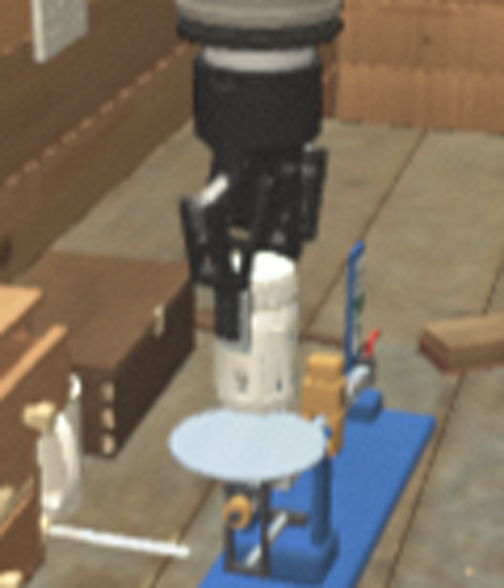

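The bottle hangs upright (x 213–299, y 250–412), over the disc (x 168–330, y 407–482) and well inside its rim. I'll lower it.

Call:
move_arm(targets="0 0 0.02 0 1; 0 0 0.02 0 1; 0 0 0.02 0 1; 0 0 0.015 0 1; 0 0 0.0125 0 1; 0 0 0 0 1; 0 0 0 0 1; 0 0 0 0 1")

```text
t: 6.85
tool_pos: [558.1, 168.8, 218.7]
eef_rot: [0.0, 0.138, 0.99, 0.0]
force: [0.3, -0.7, -2.8]
opening: 0.546
grip_force: 33.4
```

Call:
move_arm(targets="0 0 0 0 0.35; 0 0 0 0 0.3; 0 0 0 0 0.2; 0 0 0 0 0; 0 0 0 0 0; 0 0 0 0 0; 0 0 0 0 0; 0 0 0 0 0; 0 0 -0.1 0 0; 0 0 -0.1 0 0; 0 0 -0.1 0 0; 0 0 0 0 0; 0 0 0 0 0; 0 0 0 0 0")

```text
t: 8.6
tool_pos: [557.6, 168.8, 337.5]
eef_rot: [-0.001, 0.138, 0.99, -0.001]
force: [0.1, -0.6, -0.3]
opening: 1.003
grip_force: 0.0
```

```bash
python3 - <<'E'
from fit import *
save('side','s4.png',(240,130,330,240),5.4)
s=arm.read_state();p=s['tool_pos'];print(p,s['force'],s['q'].round(2))
s=np.array([551.5,22,-.05])
for r,z in((0,147),(5,147)):print(((box(circ(*sc(s,[0,150,z]),50))-[240,130]*2)*5.4).round())
for zz in(97,120,143):print(((proj(sc(s,[0,-195,zz]),K,T)-[240,130])*5.4).round())
for k in range(3):
  r=70+12*k;b=.09;print(k,((proj(sc(s,[0,60-r+32*b,152+r*b]),K,T)-[240,130])*5.4).round())
E
```

```text
[557.62235736 168.80012098 337.50841615] [-0.2188969   0.71201418 -0.32569881] [-0.83  0.22  0.52  1.73 -0.12  1.22  1.01]
[ 87. 493. 287. 586.]
[ 87. 493. 287. 586.]
[347. 372.]
[348. 339.]
[350. 306.]
0 [272. 396.]
1 [278. 386.]
2 [283. 377.]
```

View pics/s4.png

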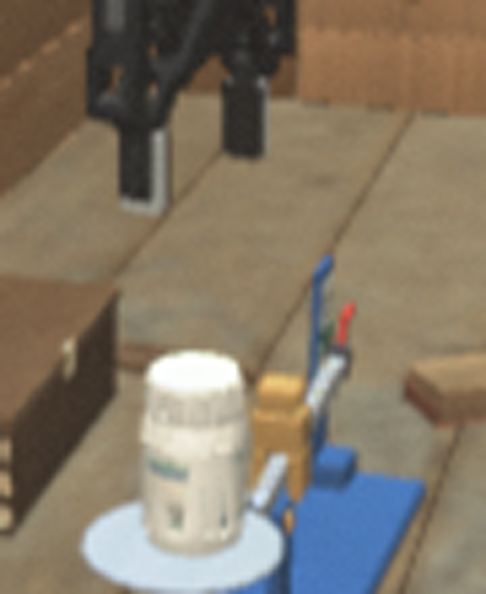

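Judged point 1 is done: the bottle stands on the disc (x 82–287) and the pointer is up at (348,307). The poise top is at about (283,382), one to two notches out. Next I'll move over the gap between the posts and the poise, shut the fingers and align them with the beam.

Call:
move_arm(targets="-0.018 -0.075 0 0 0; -0.018 -0.075 0 0 0; -0.018 -0.075 0 0 0; -0.018 -0.075 0 0 0.5; 0 0 0 0.0268 1; 0 0 0 0.0268 1; 0 0 0 0.0268 1; 0 0 0 0.0268 1; 0 0 0 0.0268 1; 0 0 0 0.0268 1; 0 0 0 0.0268 1; 0 0 0 0.0268 1; 0 0 0 0 1; 0 0 0 0 1; 0 0 0 0 1")

```text
t: 10.52
tool_pos: [552.9, 45.5, 338.4]
eef_rot: [-0.0, 0.725, 0.689, -0.0]
force: [0.5, -0.2, -0.5]
opening: -0.004
grip_force: 0.0
```

```bash
cat > st.py <<'E'
from fit import *
from scipy.spatial.transform import Rotation as R
S=np.array([552,24,-.05])
s=arm.read_state();p=s['tool_pos'];M=R.from_quat(s['eef_rot'],scalar_first=True).as_matrix()
w=S[2];u=np.array([[np.cos(w),np.sin(w)],[-np.sin(w),np.cos(w)]])
print('t',s['t'],'pos',p.round(1),'in scale',(u@(p[:2]-S[:2])).round(1),'force',s['force'].round(1),'toolx',M[:,0].round(3),'op',s['opening'])
E
python3 - <<'E'
from st import *
def toy(): pass
print(M.round(3).tolist(), s['q'].round(2))
E
```

```text
t 10.525 pos [552.9  45.5 338.4] in scale [-0.2 21.6] force [ 0.5 -0.2 -0.5] toolx [ 0.051  0.999 -0.   ] op -0.0038138560745892827
[[0.051, 0.999, -0.0], [0.999, -0.051, -0.0], [-0.0, -0.0, -1.0]] [-0.85  0.18  0.76  1.8  -0.14  1.21 -0.1 ]
```

Call:
move_arm(targets="0 0 0.1 0 1; 0 0 0.1 0 1; 0 0 0.1 0 1; 0 0 0.08 0 1; 0 0 0.04 0 1; 0 0 0.03 0 1; 0 0 0.03 0 1; 0 0 0 0 1; 0 0 0 0 1")

```text
t: 11.65
tool_pos: [553.2, 45.6, 147.0]
eef_rot: [0.0, 0.726, 0.688, 0.0]
force: [-0.2, 0.1, 0.6]
opening: -0.002
grip_force: 0.0
```

```bash
cat >> st.py <<'E'
def red():
    p,_,_=snap('side'); q=p[170:215,285:320].astype(int)
    m=(q[:,:,0]>150)&(q[:,:,1]<90)&(q[:,:,2]<90); y,x=np.nonzero(m); 
    return (m.sum(), x.mean()+285 if len(x) else None, y.min()+170 if len(x) else None, y.mean()+170 if len(x) else None)
E
python3 - <<'E'
from st import *
print(red())
for z in(97,111,120,129,143):print(z,proj(sc(S,[0,-195,z]),K,T).round(1))
save('side','s5.png',(245,150,325,250),6)
E
```

```text
t 11.65 pos [553.2  45.6 147. ] in scale [ 0.1 21.6] force [-0.2  0.1  0.6] toolx [0.053 0.999 0.   ] op -0.0016236466865291951
(np.int64(0), None, None, None)
97 [304. 199.]
111 [304.2 195.4]
120 [304.3 193. ]
129 [304.4 190.6]
143 [304.5 186.8]
```

View pics/s5.png

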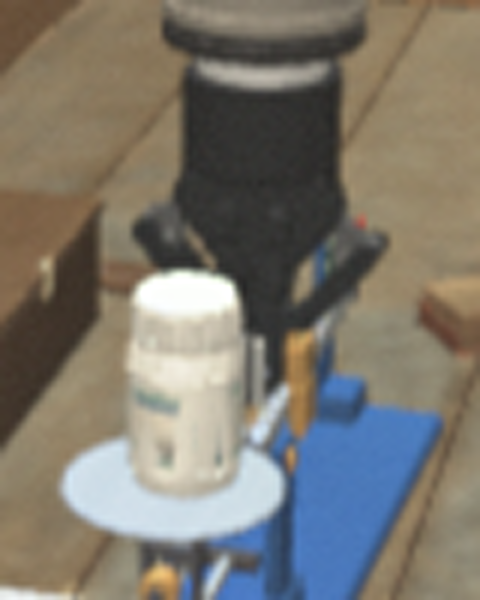

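The shut fingertips sit over the bar between the pivot posts and the poise (poise visible at x 288–315, y 330–435), touching nothing. The hand nearly hides the pointer at (360,222), so I'll read the tilt from the rise of the bottle instead.

```bash
cat >> st.py <<'E'
def rise(ref=False):
    p,_,_=snap('side'); g=p.mean(2).astype(np.float32)
    if ref: np.save('ref.npy',g)
    r=np.load('ref.npy'); t=r[195:232,265:287]   # bottle
    f=lambda im:cv2.resize(im,None,fx=8,fy=8,interpolation=cv2.INTER_CUBIC)
    m=cv2.matchTemplate(f(g[185:240,260:292]),f(t),cv2.TM_CCOEFF_NORMED); _,v,_,l=cv2.minMaxLoc(m)
    return 'bottle rise px',10-l[1]/8,'dx',l[0]/8-5,round(v,3)
def mmpx(): return [proj([558,172,155+h],K,T)[1].round(2) for h in(-8,0,8)]
E
python3 -c "
from st import *
print(rise(True),mmpx())"
```

```text
t 11.75 pos [553.2  45.6 147.1] in scale [ 0.1 21.7] force [-0.2 -0.5  0.9] toolx [0.053 0.999 0.   ] op -0.0015512383823801169
('bottle rise px', 0.0, 'dx', 0.0, 0.998) [np.float64(229.62), np.float64(226.98), np.float64(224.33)]
```

Call:
move_arm(targets="-0.014 0 0 0 1; -0.014 0 0 0 1; -0.014 0 0 0 1; 0 0 0 0 1; -0.004 0 0 0 1; -0.004 0 0 0 1; -0.004 0 0 0 1; -0.004 0 0 0 1")

```text
t: 12.8
tool_pos: [551.6, 22.3, 146.5]
eef_rot: [0.0, 0.726, 0.688, -0.0]
force: [1.4, 0.0, 0.6]
opening: -0.002
grip_force: 0.0
```

Call:
move_arm(targets="-0.004 0 0 0 1; -0.004 0 0 0 1; -0.004 0 0 0 1; -0.004 0 0 0 1")

```text
t: 13.3
tool_pos: [551.4, 16.7, 146.5]
eef_rot: [-0.0, 0.725, 0.688, 0.0]
force: [0.7, 6.4, 0.7]
opening: 0.002
grip_force: 3.0
```

Call:
move_arm(targets="-0.004 0 0 0 1; -0.004 0 0 0 1")

```text
t: 13.55
tool_pos: [551.2, 13.1, 146.6]
eef_rot: [-0.0, 0.725, 0.688, 0.0]
force: [-0.2, 2.5, 1.2]
opening: -0.002
grip_force: 1.3
```

Call:
move_arm(targets="-0.004 0 0 0 1; -0.004 0 0 0 1")

```text
t: 13.8
tool_pos: [550.9, 9.1, 146.5]
eef_rot: [0.0, 0.726, 0.688, -0.0]
force: [-0.5, 0.7, -0.2]
opening: 0.002
grip_force: 0.0
```

Call:
move_arm(targets="-0.004 0 0 0 1; -0.004 0 0 0 1")

```text
t: 14.05
tool_pos: [550.8, 6.2, 146.5]
eef_rot: [0.0, 0.726, 0.688, -0.0]
force: [0.3, 0.2, -0.1]
opening: 0.001
grip_force: 0.0
```

Call:
move_arm(targets="-0.004 0 0 0 1; -0.004 0 0 0 1; -0.004 0 0 0 1; -0.004 0 0 0 1; -0.004 0 0 0 1; -0.002 0 0 0 1; 0 0 0 0 1; 0 0 0 0 1; 0 0 0 0 1; 0 0 0 0 1")

```text
t: 15.3
tool_pos: [550.3, -2.3, 146.5]
eef_rot: [-0.0, 0.726, 0.688, -0.0]
force: [0.3, 0.6, 0.3]
opening: 0.001
grip_force: 0.0
```

```bash
python3 -c "
from st import *
print(rise())"
```

```text
t 15.3 pos [550.3  -2.3 146.5] in scale [ -0.4 -26.4] force [0.3 0.6 0.3] toolx [ 0.053  0.999 -0.   ] op 0.001419611728578055
('bottle rise px', 0.0, 'dx', 0.125, 0.983)
```

Call:
move_arm(targets="-0.004 0 0 0 1; -0.004 0 0 0 1; -0.004 0 0 0 1; -0.004 0 0 0 1; -0.004 0 0 0 1; -0.004 0 0 0 1; -0.004 0 0 0 1; -0.002 0 0 0 1; 0 0 0 0 1; 0 0 0 0 1; 0 0 0 0 1; 0 0 0 0 1")

```text
t: 16.85
tool_pos: [549.7, -14.3, 146.5]
eef_rot: [0.0, 0.726, 0.688, -0.0]
force: [-0.6, -0.3, -0.0]
opening: -0.002
grip_force: 0.0
```

```bash
python3 -c "
from st import *
print(rise())"
```

```text
t 16.85 pos [549.7 -14.3 146.5] in scale [ -0.4 -38.4] force [-0.6 -0.3 -0. ] toolx [ 0.053  0.999 -0.   ] op -0.001910707523548094
('bottle rise px', 0.125, 'dx', 0.125, 0.972)
```

Call:
move_arm(targets="-0.004 0 0 0 1; -0.004 0 0 0 1; -0.004 0 0 0 1; -0.004 0 0 0 1; -0.004 0 0 0 1; -0.004 0 0 0 1; -0.004 0 0 0 1; -0.002 0 0 0 1; 0 0 0 0 1; 0 0 0 0 1; 0 0 0 0 1; 0 0 0 0 1")

```text
t: 18.4
tool_pos: [549.1, -26.3, 146.5]
eef_rot: [0.0, 0.726, 0.688, -0.0]
force: [-0.2, 0.1, 0.1]
opening: -0.001
grip_force: 0.0
```

```bash
python3 -c "
from st import *
print(rise())"
```

```text
t 18.4 pos [549.1 -26.3 146.5] in scale [ -0.4 -50.4] force [-0.2  0.1  0.1] toolx [ 0.053  0.999 -0.   ] op -0.0006650635528368451
('bottle rise px', 0.125, 'dx', 0.125, 0.963)
```

Call:
move_arm(targets="-0.004 0 0 0 1; -0.004 0 0 0 1; -0.004 0 0 0 1; -0.004 0 0 0 1; -0.004 0 0 0 1; -0.004 0 0 0 1; -0.004 0 0 0 1; -0.002 0 0 0 1; 0 0 0 0 1; 0 0 0 0 1; 0 0 0 0 1; 0 0 0 0 1")

```text
t: 19.95
tool_pos: [548.4, -38.3, 146.5]
eef_rot: [-0.0, 0.726, 0.688, -0.0]
force: [-0.0, 0.5, -0.1]
opening: -0.0
grip_force: 0.0
```

```bash
python3 -c "
from st import *
print(rise())"
```

```text
t 19.95 pos [548.4 -38.3 146.5] in scale [ -0.5 -62.4] force [-0.   0.5 -0.1] toolx [ 0.053  0.999 -0.   ] op -0.0004676046198196266
('bottle rise px', 1.25, 'dx', 0.125, 0.955)
```

The beam has left its stop: a rise of 1.25 px puts it at about +0.047. One more notch should bring it near level.

Call:
move_arm(targets="-0.004 0 0 0 1; -0.004 0 0 0 1; -0.004 0 0 0 1; -0.004 0 0 0 1; -0.004 0 0 0 1; -0.004 0 0 0 1; -0.004 0 0 0 1; -0.002 0 0 0 1; 0 0 0 0 1; 0 0 0 0 1; 0 0 0 0 1; 0 0 0 0 1")

```text
t: 21.5
tool_pos: [547.8, -50.3, 146.5]
eef_rot: [0.0, 0.726, 0.688, -0.0]
force: [0.1, -0.2, 1.1]
opening: -0.003
grip_force: 0.0
```

```bash
python3 -c "
from st import *
print(rise())"
```

```text
t 21.5 pos [547.8 -50.3 146.5] in scale [ -0.5 -74.4] force [ 0.1 -0.2  1.1] toolx [ 0.053  0.999 -0.   ] op -0.002653022827261817
('bottle rise px', 3.0, 'dx', 0.125, 0.954)
```

A rise of 3.0 px is close to level. I'll back off the poise, lift clear and look.

Call:
move_arm(targets="0.01 0 0 0 1; 0.01 0 0 0 1; 0 0 -0.05 0 1; 0 0 -0.1 0 1; 0 0 -0.1 0 1; 0 0 -0.1 0 1; 0 0 -0.1 0 1; 0 0 0 0 1; 0 0 0 0 1; 0 0 0 0 1; 0 0 0 0 1; 0 0 0 0 1; 0 0 0 0 1")

```text
t: 23.18
tool_pos: [548.2, -42.4, 326.4]
eef_rot: [-0.0, 0.726, 0.688, -0.0]
force: [0.5, -0.7, 0.1]
opening: -0.002
grip_force: 0.0
```

```bash
python3 - <<'E'
from st import *
print(rise());save('side','s6.png',(245,150,325,250),6)
print(rise())
for z in(111,120,129):print(z,((proj(sc(S,[0,-195,z]),K,T)-[245,150])*6).round())
E
```

```text
t 23.175 pos [548.2 -42.4 326.4] in scale [ -0.5 -66.5] force [ 0.5 -0.7  0.1] toolx [ 0.053  0.999 -0.   ] op -0.002042049359907067
('bottle rise px', 3.0, 'dx', 0.125, 0.953)
('bottle rise px', 2.875, 'dx', 0.125, 0.953)
111 [355. 272.]
120 [356. 258.]
129 [356. 243.]
```

View pics/s6.png

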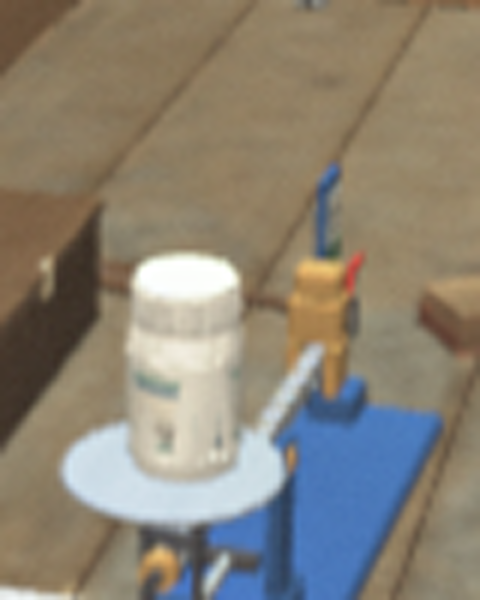

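The pointer tip is at (361,255). Its top and bottom stops are at rows 219 and 293, so it is in the middle, on the green band. The bottle stands upright on the disc, the beam is at rest and the hand is clear, so I'm handing in.

```bash
python3 -c "
from cell import arm
print(arm.sign_off())"
```

```text
the job is handed in; nothing more can be done
None
```

I weighed the bottle and handed the job in: it stands upright on the platform, and in the last picture the pointer rests mid-band with the hand clear (the hand-in returned no verdict).

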